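# Clear the pile off the router bed into its trays

## Robot

A 6-joint arm with a two-finger parallel gripper is mounted at the origin on a cart in front of the work surface, level with it; the furniture and walls round the work are solid. World frame = base frame: x ahead of the robot, y to its left, z up, the work surface at z = 0. Lengths are in m, angles in rad, forces in N, time in s.
With the tool pointing down it reaches from about 0.35 to 0.975 m from the base axis. Payload 7.1 kg.
Tool frame: the origin (TCP) lies midway between the tips of the shut fingers; the grasp point (between the pads) lies 19 mm behind it; z points along the fingers, y is the line along which they close (so a half turn about z gives the same grasp; the last joint's range is limited). The gripper opens to 88 mm and grips with 3 to 60 N. Pads are 20 mm wide; open, the fingers measure 115 mm over their backs; the gripper's body (75 mm by 178 mm) begins 61 mm behind the grasp point.
Start: joints at [-1.336, 0.423, 1.63, -0, 1.089, -0.019], TCP at [0.157, -0.605, 0.223] pointing down, gripper open.
Joint ranges: [-3, 3], [-0.9, 2.11], [0.09, 2.58], [-1.31, 4.45], [0.11, 2.69], [-2.54, 2.54]. Speed limits (rad/s): [2.39, 2.39, 3.01, 3.14, 3.14, 3.14].

## Interface

Orientations are given as a unit quaternion [w, x, y, z].
In Python, from station import move_pose, movel, movej, command_gripper, wait, inverse_kinematics, read_camera, camera_info, MotionError, job_done, get_time, get_joint_pos, get_qvel, get_effort, get_tcp_pos, get_ee_rot, get_ft_force, get_ft_torque, get_grip_width, get_finger_force gives the robot as it stands. Calls block until the motion is done:
- move_pose(position, orientation): joint-space move of the TCP to a pose.
- movel(position, frame=None, v=0.15, until_force=None): straight line of the TCP; frame=None keeps the orientation; v is the mean speed in m/s. With until_force (N) it stops when the force on the tool has changed by that much, and returns True; else False.
- movej(angles): joint-space move.
- command_gripper(opening): opening from 0.0 (shut) to 1.0 (fully open); the grip force is fixed at half the most; returns when the fingers have stopped.
- wait(seconds).
- inverse_kinematics(position, orientation): joint angles nearest the present ones, or None.
- read_camera(name): name is "scene" or "side" or "wrist"; returns the picture (400x640x3 uint8, red, green, blue); there is no depth.
- camera_info(name): a dict with "intrinsics" (3x3 intrinsics, pixels), "T" (4x4, takes a point from camera to world coordinates); the wrist camera has in their place "tool_from_camera" (4x4, takes a point from camera to tool coordinates, whose origin is the TCP and whose axes are the flange's). Camera axes: x right, y up, looking along -z (the intrinsics and any distortion apply to the point x, -y, -z); pixel columns grow to the right and rows downward; lengths in m; the calibration is good to about 2 mm. A picture is of the moment at which its call begins: read the wrist's pose just before it. camera_info takes no time and is no camera call.
A pose or a line that the arm cannot do raises MotionError and nothing moves.
- job_done(): hands the job in; it is judged then, once.
Readings, each from a call of its own:
- get_time(): time.
- get_joint_pos(): joint angles.
- get_qvel(): joint speeds.
- get_effort(): joint torques, N m.
- get_tcp_pos(): TCP position.
- get_ee_rot(): TCP orientation.
- get_ft_force(): force on the tool from outside, world axes, zero at the start.
- get_ft_torque(): the same for the moment, N m.
- get_grip_width(): opening from 0.0 (shut) to 1.0 (fully open).
- get_finger_force(): force on a finger pad.
Only numpy, scipy, OpenCV 4.12 (cv2) and the standard library are available. Lean on these libraries where they do the work, as an engineer would, in place of code of your own. Each camera call takes 0.05 s, during which the arm holds its last target. There are 200 camera calls.

## Task

Clear the pile on the router bed so the next job can be set up: take it apart from the top down, setting each thing down (not dropping it) the way up it lies, flat inside its own holder. First the brass guide bush into the round steel dish with the black liner and the orange-and-white ear-plug case into the round orange dish (either of these two first), then the sanding block into the shorter green tray, and last the plywood packing block into the longer blue tray. Leave the spray can and the glue bottle standing where they are.

Things in the scene. Friction and masses are not known exactly. Their poses are not given: they have to be found in the camera images.
- guide_bush: Round brass guide bush with a dark bore in its flat top and two dark rings round its side, 50 mm across, 28 mm tall, about 0.26 kg, lies on the sanding block near one of its ends. Origin: centre of its underside; z up. Grip it across its sides, best along the sanding block's short axis (its own yaw means nothing).
- case: Round ear-plug case, orange below with a white lid (white seen from above), 45 mm across, 29 mm tall to see, 0.03 kg, lid fixed; only the lower 18 mm is solid to the fingers, so grip the orange part low, with the fingertips 5 to 8 mm above its underside. It lies on the sanding block about 54 mm from the bush, near the other end. Origin: centre of its underside; z up. Its own yaw means nothing.
- sand_block: Brown cork sanding block, 62 mm (its x) by 108 mm (its y) by 35 mm tall, about 0.09 kg. It lies crosswise on the packing block, centred on it within a few mm. Origin: centre of its underside; x short side, y long side, z up. Grip it across its 62 mm width.
- packing_block: Plywood packing block with blue ends and two dark holes, 60 mm (its x) by 150 mm (its y) by 30 mm tall, about 0.2 kg, the lowest thing of the pile, lying on the bed; both blue ends stick out below the sanding block. Origin: centre of its underside; x short side, y long side, z up. Grip it across its 60 mm width.
- blue_tray_floor (a point): Centre of the blue floor (its top, 4 mm above the bed) of the longer light-wood tray, fixed. The recess is 78 mm (x) by 168 mm (y), its 8 mm wide rim stands 5 mm above the floor. x short side, y long side, z up.
- green_tray_floor (a point): Centre of the green floor (its top, 4 mm above the bed) of the shorter light-wood tray, fixed. The recess is 80 mm (x) by 126 mm (y), its 8 mm wide rim stands 5 mm above the floor. x short side, y long side, z up.
- black_dish_floor (a point): Centre of the black floor (its top, 4 mm above the bed) of the round steel dish, fixed. Inside 69 mm across, its 5 mm wide rim stands 5 mm above the floor. z up.
- orange_dish_floor (a point): Centre of the orange floor (its top, 4 mm above the bed) of the round orange dish, fixed. Inside 63 mm across, its 5 mm wide rim stands 5 mm above the floor. z up.
- spray: Green spray can standing upright, 54 mm across, 196 mm tall, loose, a bystander. Origin: centre of its underside.
- glue_bottle: White glue bottle with blue bands and blue spout standing upright, 62 mm across, 201 mm tall, loose, a bystander. Origin: centre of its underside.

How it is judged:
On the way, in this order (a step that is already met when the one before it is completed fails the run):
1. the bush lies flat in the black-lined dish and the plug case flat in the orange dish (horizontal distance between guide_bush and black_dish_floor below 0.015 m and z of guide_bush in the frame of black_dish_floor between -0.004 and 0.004 m and angle between each of guide_bush, case's own z axis and vertical below 0.1 rad and horizontal distance between case and orange_dish_floor below 0.015 m and z of case in the frame of orange_dish_floor between -0.004 and 0.004 m), for 0.2 s.
2. then the sanding block lies flat in the green tray (horizontal distance between sand_block and green_tray_floor below 0.015 m and z of sand_block in the frame of green_tray_floor between -0.004 and 0.004 m and angle between sand_block's own z axis and vertical below 0.1 rad and angle between the y axis of sand_block and the y axis of green_tray_floor, either way round below 0.25 rad), for 0.2 s.
3. then the packing block lies flat in the blue tray (horizontal distance between packing_block and blue_tray_floor below 0.015 m and z of packing_block in the frame of blue_tray_floor between -0.004 and 0.004 m and angle between packing_block's own z axis and vertical below 0.1 rad and angle between the y axis of packing_block and the y axis of blue_tray_floor, either way round below 0.25 rad), for 0.2 s.
At the end, for the whole second after the job is handed in: Bush in black-lined dish, case in orange dish, sanding block in green tray, packing block in blue tray: each within 15 mm of its floor's centre, flat on that floor (4 mm), upright (0.1 rad), the blocks along their trays (0.25 rad, either way round), all at rest (all of step 1 and all of step 2 and all of step 3 and linear speed of each of guide_bush, case, sand_block, packing_block below 0.02 m/s); the robot touches nothing.
It fails at once if a thing of the pile is dropped or knocked so that it falls freely by more than about 3 cm ((linear speed of guide_bush above 0.8 m/s and contact force between the fingers and guide_bush below 0.05 N) or (linear speed of case above 0.8 m/s and contact force between the fingers and case below 0.05 N) or (linear speed of sand_block above 0.8 m/s and contact force between the fingers and sand_block below 0.05 N) or (linear speed of packing_block above 0.8 m/s and contact force between the fingers and packing_block below 0.05 N)).
It fails at once if the spray can is moved by more than 3 cm or tipped over (distance of spray from where it was at the start of the episode above 0.03 m or angle between spray's own z axis and vertical above 0.3 rad).
It fails at once if the glue bottle is moved by more than 3 cm or tipped over (distance of glue_bottle from where it was at the start of the episode above 0.03 m or angle between glue_bottle's own z axis and vertical above 0.3 rad).
It also fails if it takes over 96 s, if anything falls off the work surface, if the arm or the gripper's body presses on something with over 40 N, if the wrist force passes 120 N, or if a joint passes its speed limit or range.

## Working session

There is one attempt and no reset: what is moved stays moved. The work goes in short steps, each a Python script; the robot and the scene stay as the last script left them, time stands still between calls to the robot, and variables do not carry over. Pictures are saved under pics/ and viewed, at most 14 in all, crops included, and the job is handed in when it is done.

```bash
mkdir -p pics; ls; python3 - <<'E'
from station import *
import cv2,numpy as np
for n in ("scene","side"):
    cv2.imwrite(f"pics/{n}0.png",cv2.cvtColor(read_camera(n),cv2.COLOR_RGB2BGR))
    print(n,camera_info(n))
print(camera_info("wrist"),get_time(),get_ee_rot())
E
```

```text
pics
scene {'intrinsics': array([[373.05144454,   0.        , 315.7747624 ],
       [  0.        , 373.05144454, 199.96973614],
       [  0.        ,   0.        ,   1.        ]]), 'T': array([[ 0.89173192,  0.30915934, -0.33050671,  0.27535498],
       [-0.45253878,  0.6168439 , -0.64398156, -0.45651006],
       [ 0.00477814,  0.72382602,  0.68996599,  0.65968167],
       [ 0.        ,  0.        ,  0.        ,  1.        ]])}
side {'intrinsics': array([[377.00350077,   0.        , 314.81244032],
       [  0.        , 377.00350077, 201.38295697],
       [  0.        ,   0.        ,   1.        ]]), 'T': array([[-0.99429357,  0.06502137, -0.08457251,  0.49331773],
       [-0.10406808, -0.41689741,  0.9029764 ,  0.96702952],
       [ 0.0234547 ,  0.90662493,  0.42128507,  0.46982826],
       [ 0.        ,  0.        ,  0.        ,  1.        ]])}
{'intrinsics': array([[288.37918298,   0.        , 329.35386303],
       [  0.        , 288.37918298, 203.07226606],
       [  0.        ,   0.        ,   1.        ]]), 'tool_from_camera': array([[-6.62463199e-04,  9.54726999e-01,  2.97482635e-01,
         8.34675836e-02],
       [ 9.99999780e-01,  6.36418045e-04,  1.84405937e-04,
        -4.02099216e-04],
       [-1.32659904e-05,  2.97482692e-01, -9.54727211e-01,
        -1.62108033e-01],
       [ 0.00000000e+00,  0.00000000e+00,  0.00000000e+00,
         1.00000000e+00]])} 0.1 [-6.58356453e-04  9.91960106e-01  1.26549236e-01 -7.31547698e-05]
```

View pics/scene0.png

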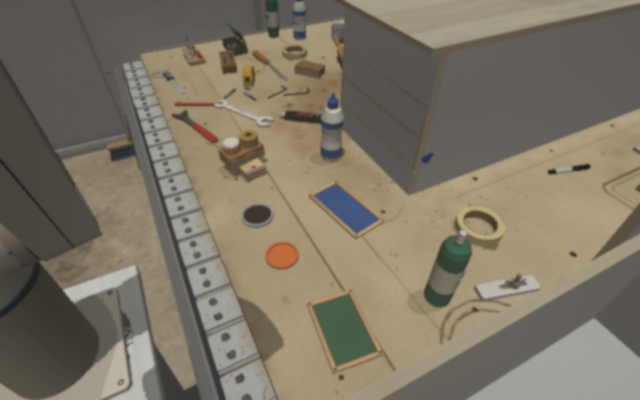

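View pics/side0.png

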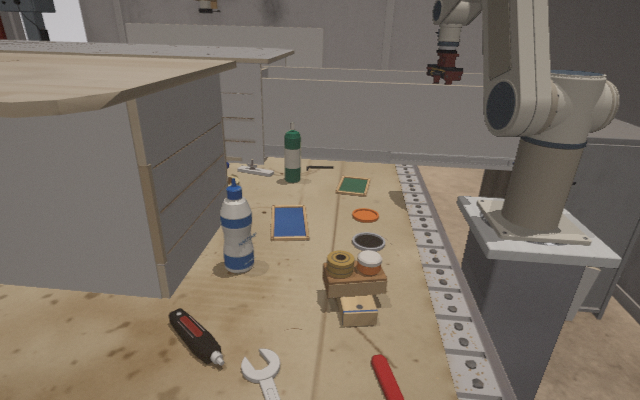

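Scene picture: pile at about (243,152), black dish (258,215), orange dish (282,255), blue tray (346,208), green tray (344,330), glue base (331,155), spray base (440,298). Side picture: bush (341,257), case (369,258), the packing block's near end (358,310), and the dishes and trays behind them. I'll cast rays from the two views and compare.

```bash
cat > h.py <<'E'
from station import *
import cv2,numpy as np
def cam(n):
    i=camera_info(n)
    if n!="wrist": return i["intrinsics"],i["T"]
    from scipy.spatial.transform import Rotation as R
    w,x,y,z=get_ee_rot(); T=np.eye(4); T[:3,:3]=R.from_quat([x,y,z,w]).as_matrix(); T[:3,3]=get_tcp_pos()
    return i["intrinsics"],T@i["tool_from_camera"]
def cast(c,uv,z):
    K,T=c; uv=np.atleast_2d(np.asarray(uv,float))
    d=np.c_[(uv[:,0]-K[0,2])/K[0,0],-(uv[:,1]-K[1,2])/K[1,1],-np.ones(len(uv))]@T[:3,:3].T
    o=T[:3,3]; return o+d*((z-o[2])/d[:,2])[:,None]
def proj(c,p):
    K,T=c; q=(np.atleast_2d(p)-T[:3,3])@T[:3,:3]; q=q/-q[:,2:]
    return np.c_[q[:,0]*K[0,0]+K[0,2],-q[:,1]*K[1,1]+K[1,2]]
def quat(yaw):  # tool down; tool y axis along world angle yaw-90deg.. see ydir
    # R = Rz(yaw)*Rx(pi)
    return [0.0,float(np.cos(yaw/2)),float(np.sin(yaw/2)),0.0]
def snap(name):
    c=cam("wrist"); im=cv2.cvtColor(read_camera("wrist"),cv2.COLOR_RGB2BGR); cv2.imwrite(f"pics/{name}.png",im); np.savez(f"pics/{name}.npz",K=c[0],T=c[1]); return c,im
E
python3 - <<'E'
from h import *
np.set_printoptions(precision=3,suppress=True)
s,d=cam("scene"),cam("side")
for n,a,b,z in [("bush",(249,134),(341,257),.093),("case",(231,143),(369,257),.094),("green",(344,330),(353,186),.004),("blue",(346,208),(289,222),.004),("orange",(282,255),(365,215),.004),("black",(258,215),(369,241),.004),("spray",(440,300),(293,181),0),("glue",(331,156),(238,266),0),("boxcorner",(415,183),(165,312),0)]:
    print(n,cast(s,a,z)[0,:2],cast(d,b,z)[0,:2])
E
```

```text
bush [0.502 0.383] [0.497 0.389]
case [0.446 0.363] [0.447 0.384]
green [ 0.477 -0.182] [ 0.477 -0.168]
blue [0.644 0.096] [0.64  0.106]
orange [0.443 0.032] [0.442 0.035]
black [0.439 0.171] [0.434 0.174]
spray [ 0.682 -0.211] [ 0.676 -0.189]
glue [0.716 0.305] [0.716 0.312]
boxcorner [0.861 0.098] [0.804 0.468]
```

```bash
python3 - <<'E'
from h import *
p=get_tcp_pos(); movel([p[0],p[1],0.38])
move_pose([0.43,-0.1,0.36],quat(0)); snap("w1"); print(get_joint_pos())
move_pose([0.47,0.12,0.36],quat(0)); snap("w2")
move_pose([0.43,0.37,0.28],quat(0)); snap("w3"); print(get_joint_pos(),get_time())
a=[cv2.imread(f"pics/w{i}.png") for i in (1,2,3)]
cv2.imwrite("pics/w12.png",np.vstack([a[0][:300],a[1][:300]]))
E
```

```text
[-2.56619266e-01 -7.63760550e-03  1.85246361e+00 -1.14388024e-04
  1.29667434e+00  1.31511846e+00]
[ 6.87191651e-01  2.74773134e-01  1.70527370e+00 -4.20648269e-04
  1.16063204e+00  2.25972490e+00] 5.4417
```

View pics/w12.png

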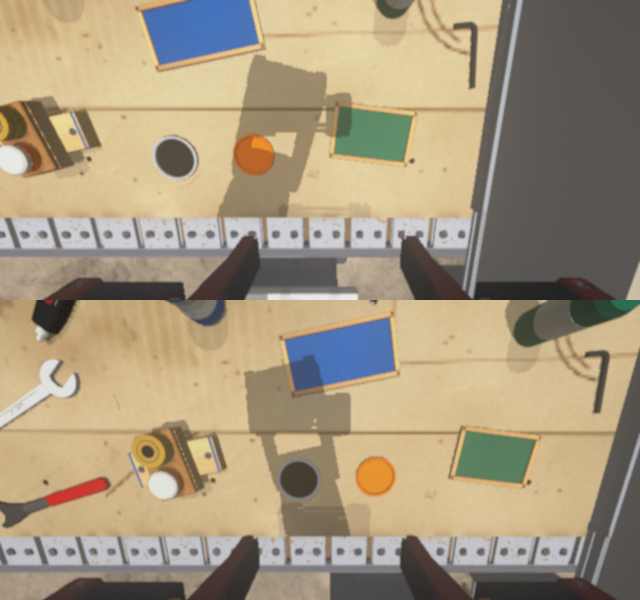

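View pics/w3.png

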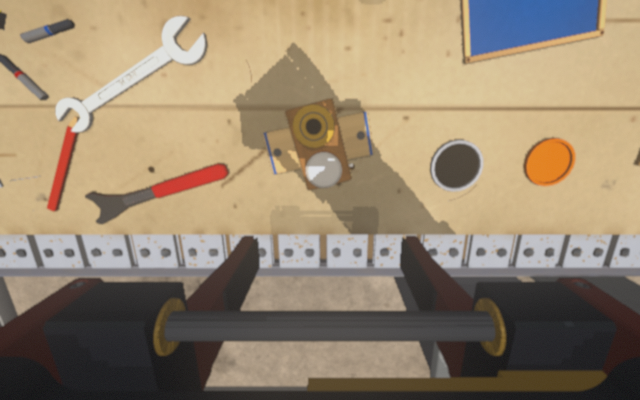

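w1/w2 show the blue tray at (340,53), green (495,157), black dish (299,180) and orange (375,176). w3 shows the bush bore at (314,126), the case lid (324,170), and the packing block's blue ends at (270,153) and (366,130). Next I'll measure these by masks.

```bash
cat > m.py <<'E'
from h import *
np.set_printoptions(precision=4,suppress=True)
def load(n):
    f=np.load(f"pics/{n}.npz"); return (f["K"],f["T"]),cv2.imread(f"pics/{n}.png")
def blob(n,lo,hi,box,z,kind,k=3):
    c,im=load(n); hsv=cv2.cvtColor(im,cv2.COLOR_BGR2HSV); m=cv2.inRange(hsv,lo,hi)
    x0,y0,x1,y1=box; w=np.zeros_like(m); w[y0:y1,x0:x1]=m[y0:y1,x0:x1]
    w=cv2.morphologyEx(w,cv2.MORPH_OPEN,np.ones((k,k))); w=cv2.morphologyEx(w,cv2.MORPH_CLOSE,np.ones((5,5)))
    cs,_=cv2.findContours(w,cv2.RETR_EXTERNAL,cv2.CHAIN_APPROX_NONE)
    q=cv2.convexHull(max(cs,key=cv2.contourArea))[:,0]
    P=cast(c,q,z)[:,:2].astype(np.float32)
    if kind=="rect":
        (x,y),(a,b),_=r=cv2.minAreaRect((P*1000).astype(np.float32)); bp=cv2.boxPoints(r); e=bp[1]-bp[0],bp[2]-bp[1]
        e=max(e,key=np.linalg.norm); return np.array([x/1e3,y/1e3,min(a,b)/1e3,max(a,b)/1e3,np.arctan2(e[1],e[0])%np.pi])
    (x,y),(a,b),_=cv2.fitEllipse((P*1000).astype(np.float32)); return np.array([x,y,a,b])/1e3
E
python3 - <<'E'
from m import *
B=((100,120,50),(125,255,255)); G=((55,60,40),(95,255,255)); O=((4,140,90),(18,255,255)); K=((0,0,0),(180,110,75))
print("blue w1",blob("w1",*B,(130,0,270,75),.004,"rect"))
print("blue w2",blob("w2",*B,(270,10,410,100),.004,"rect"))
print("green w1",blob("w1",*G,(320,95,425,170),.004,"rect"))
print("green w2",blob("w2",*G,(440,120,550,195),.004,"rect"))
print("or w1",blob("w1",(4,140,60),(22,255,255),(230,130,280,178),.004,"c"))
print("or w2",blob("w2",*O,(350,150,400,200),.004,"c"))
print("or w3",blob("w3",*O,(515,130,585,190),.004,"c"))
print("bl w1",blob("w1",*K,(153,135,200,180),.004,"c"))
print("bl w3",blob("w3",*K,(430,137,490,192),.004,"c"))
c,im=load("w3")
cv2.imwrite("pics/w3c.png",cv2.resize(im[80:200,240:400],None,fx=5,fy=5,interpolation=cv2.INTER_CUBIC))
print("bush",cast(c,(314,126),.093),"case",cast(c,(324,170),.094))
E
```

```text
blue w1 [0.6449 0.1033 0.0769 0.1642 1.7585]
blue w2 [0.6433 0.1021 0.0746 0.1644 1.7586]
green w1 [ 0.4777 -0.1742  0.0763  0.1221  1.4472]
green w2 [ 0.4772 -0.1753  0.0757  0.1209  1.4469]
or w1 [0.4427 0.0363 0.0717 0.0727]
or w2 [0.4424 0.0355 0.0719 0.0729]
or w3 [0.4424 0.034  0.0724 0.0757]Traceback (most recent call last):
  File "<stdin>", line 10, in <module>
  File "m.py", line 10, in blob
    q=cv2.convexHull(max(cs,key=cv2.contourArea))[:,0]
                     ~~~^^^^^^^^^^^^^^^^^^^^^^^^
ValueError: max() iterable argument is empty
```

```bash
python3 - <<'E'
from m import *
K=((0,0,0),(180,130,115))
for n,b in (("w1",(153,135,200,180)),("w2",(275,155,325,205)),("w3",(430,137,490,192))):
    c,im=load(n); print(cv2.cvtColor(im,cv2.COLOR_BGR2HSV)[(b[1]+b[3])//2,(b[0]+b[2])//2])
    print("bl",n,blob(n,*K,b,.004,"c"))
c,im=load("w3")
cv2.imwrite("pics/w3c.png",cv2.resize(im[80:200,240:400],None,fx=5,fy=5,interpolation=cv2.INTER_CUBIC))
print("bush",cast(c,(314,126),.093),"case",cast(c,(324,170),.094))
E
```

```text
[18 61 83]
bl w1 [0.4372 0.1784 0.0649 0.0658]
[17 67 69]
bl w2 [0.4369 0.1767 0.0693 0.0699]
[17 57 80]
bl w3 [0.4367 0.1747 0.0664 0.0669]
bush [[0.4999 0.3877 0.093 ]] case [[0.4479 0.3763 0.094 ]]
```

View pics/w3c.png

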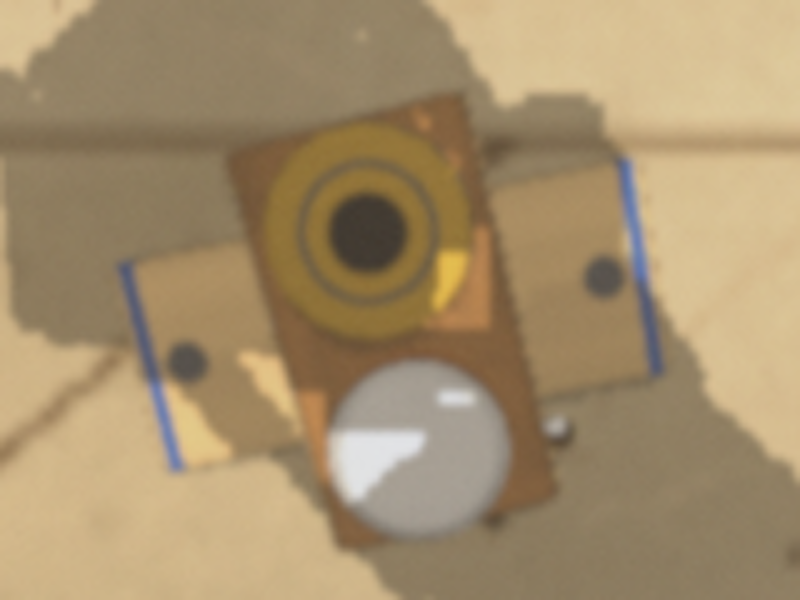

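Crop: the bore is at (368,232), the lid at (418,448), the sanding-block top corners at (230,157), (464,93), (556,492), (340,548), and the packing-block corners at (122,262), (175,468), (660,372), (622,160). The dish and tray estimates from different views agree within 4 mm. Next I'll compute the poses and move the bush.

```bash
cat >> h.py <<'E'
def pick(xy,z,yaw,hover=.2):
    q=quat(yaw); move_pose([*xy,hover],q); movel([*xy,z+.03],v=.2)
    hit=movel([*xy,z],v=.06,until_force=15); command_gripper(0.0)
    print("pick hit",hit,"width mm",get_grip_width()*88,"f",get_finger_force(),"tcp",get_tcp_pos(),"t",get_time())
def place(xy,z,yaw,hover=.2,opening=1.0,via=None):
    p=get_tcp_pos(); movel([p[0],p[1],hover],v=.15); print("lifted width",get_grip_width()*88)
    if get_grip_width()*88<38: raise SystemExit("lost")
    q=quat(yaw)
    if via: move_pose([*via,hover],q); movel([*xy,hover],v=.2)
    else: move_pose([*xy,hover],q)
    movel([*xy,z+.025],v=.15)
    hit=movel([*xy,z-.002],v=.03,until_force=4); print("place hit",hit,"z",get_tcp_pos()[2],"want",z,"w",get_grip_width()*88)
    command_gripper(opening); movel([*xy,z+.06],v=.12); movel([*xy,hover],v=.3); print("t",get_time())
E
python3 - <<'E'
from m import *
c,_=load("w3"); f=lambda L:np.array(L)/5+np.array([240,80])
S=cast(c,f([(230,157),(464,93),(556,492),(340,548)]),.065)[:,:2]
P=cast(c,f([(122,262),(175,468),(660,372),(622,160)]),.030)[:,:2]
for n,Q in (("sand",S),("pack",P)):
    e=[np.linalg.norm(Q[i]-Q[i-1]) for i in range(4)]; r=cv2.minAreaRect((Q*1000).astype(np.float32))
    print(n,Q.mean(0),e)
d=(S[0]+S[1]-S[2]-S[3]); ys=np.arctan2(d[1],d[0]); d=(P[0]+P[1]-P[2]-P[3]); yp=np.arctan2(d[1],d[0]); print("yaws",ys,yp)
b=cast(c,(313.6,126.4),.093)[0,:2]; print(b)
pick(b,.065+.009,ys)
place((.4369,.1766),.004+.009,ys,opening=.8)
E
```

```text
sand [0.4736 0.3821] [np.float64(0.10384181202796236), np.float64(0.06025243625780437), np.float64(0.10337108733463161), np.float64(0.06005952286979114)]
pack [0.4733 0.385 ] [np.float64(0.14087267270282586), np.float64(0.05934323224823694), np.float64(0.14237034473318055), np.float64(0.05898545869022463)]
yaws 0.24299904007348128 1.7640391593214617
[0.4994 0.3882]
pick hit False width mm 49.69683792324516 f 30.00018060207367 tcp [0.4995 0.3882 0.0741] t 7.9167
lifted width 49.470427236131826
place hit True z 0.013688612044215571 want 0.013 w 49.62129386868693
t 13.5333
```

```bash
python3 - <<'E'
from m import *
c,_=load("w3"); b=cast(c,(323.6,169.6),.094)[0,:2]; print(b)
pick(b,.065+.007,.243)
place((.4425,.0353),.004+.007,.243,opening=.8)
move_pose([.43,.2,.30],quat(0)); snap("w4")
E
```

```text
[0.4484 0.3768]
pick hit False width mm 42.50834026415437 f 30.000457774149254 tcp [0.4485 0.3769 0.0722] t 16.2
lifted width 42.619771734981654
place hit True z 0.011712651646960445 want 0.011 w 42.61670901705469
t 22.3333
```

View pics/w4.png

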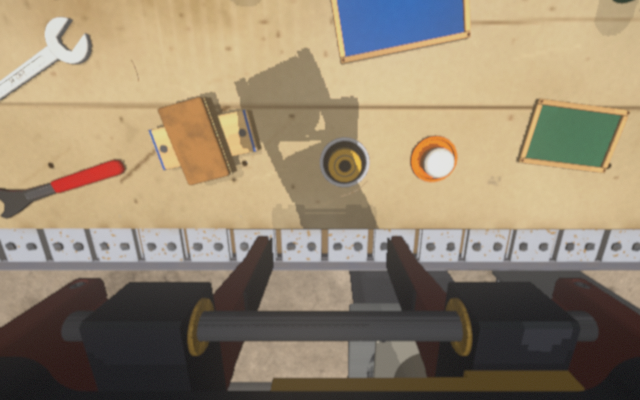

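Bush at (345,163) in the black dish and case lid at (438,163) in the orange one; the sanding block is undisturbed at about (195,141). I'll check the offsets numerically and re-measure the sanding block.

```bash
python3 - <<'E'
from m import *
c,_=load("w4")
print("bush",cast(c,(345,164),.032)); print("case",blob("w4",(0,0,150),(180,80,255),(418,143,460,182),.030,"c"))
print("lid hand",cast(c,(438.5,163),.031))
s=blob("w4",(3,90,50),(17,220,255),(150,85,235,190),.065,"rect"); print("sand",s)
print("orange",blob("w4",(4,140,60),(20,255,255),(405,130,465,188),.007,"c"))
# also project expected sand top corners
im=cv2.imread("pics/w4.png"); y=s[4]; 
E
```

```text
bush [[0.4393 0.1763 0.032 ]]
case [0.441  0.0356 0.0444 0.0451]
lid hand [[0.4407 0.0365 0.031 ]]
sand [0.4744 0.3791 0.068  0.1084 0.2459]
orange [0.4429 0.0362 0.0715 0.0724]
```

Both are centred within 3 mm. Now the sanding block.

```bash
python3 - <<'E'
from m import *
pick((.4742,.3815),.030+.011,.245)
place((.4775,-.1748),.004+.011,1.447)
move_pose([.43,.25,.30],quat(0)); snap("w5")
E
```

```text
pick hit False width mm 61.75156188446433 f 29.999828338623047 tcp [0.4744 0.3817 0.0413] t 25.775
lifted width 61.75712064402029
place hit True z 0.015056929409186876 want 0.015 w 61.58574023916127
t 32.8083
```

View pics/w5.png

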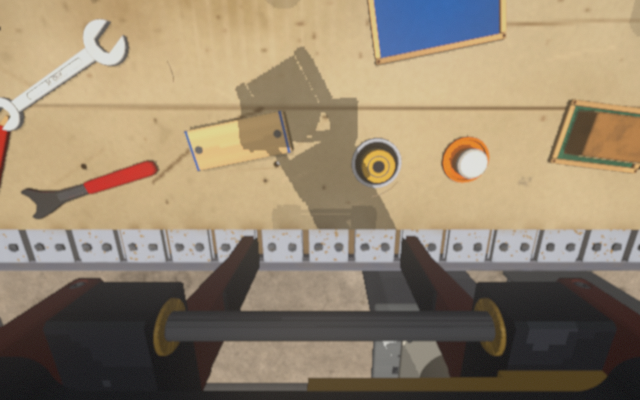

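The sanding block is in the green tray at the right. The packing block is clear, with holes at (199,150) and (277,133) and corners at about (187,129), (196,170), (291,151), (282,111).

```bash
python3 - <<'E'
from m import *
c,_=load("w5")
H=cast(c,[(199,150),(277,133)],.03); C=cast(c,[(187,129),(196,170),(291,151),(282,111)],.03)
m=H.mean(0)[:2]; k=C.mean(0)[:2]; d=H[0]-H[1]; y=np.arctan2(d[1],d[0]); print(m,k,y)
assert np.linalg.norm(m-k)<.008 and abs(y-1.764)<.12
m=(m+k)/2
pick(m,.012,1.764)
place((.6441,.1027),.004+.012,1.7585,hover=.25,via=(.48,.15))
move_pose([.5,.0,.36],quat(0)); snap("w6"); print(get_time())
E
```

```text
[0.4734 0.3849] [0.4746 0.3833] 1.776881218046831
pick hit False width mm 60.26601938287891 f 29.999295473098755 tcp [0.4738 0.3841 0.0122] t 38.425
lifted width 60.06312633479319
place hit True z 0.016105517641179234 want 0.016 w 60.06925378729594
t 46.425
47.8917
```

View pics/w6.png

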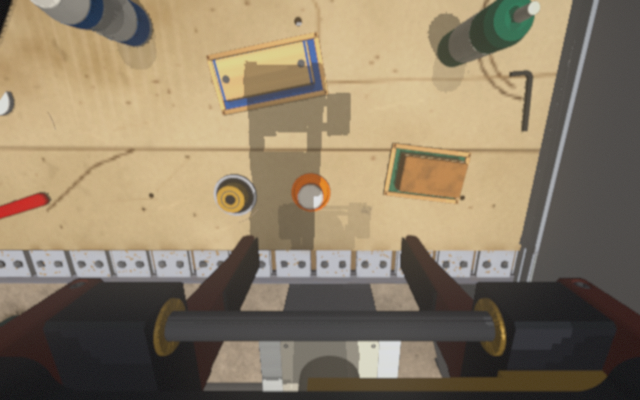

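All four are in their holders: packing holes at (225,79) and (301,62), sanding-block top centred at about (433,177). A last numeric check before handing in.

```bash
python3 - <<'E'
from m import *
c,_=load("w6")
print("pack",cast(c,[(225,79),(301,62)],.034).mean(0),"vs .644 .1027")
print("sand",blob("w6",(3,90,50),(17,220,255),(393,148,467,203),.039,"rect"),"vs .4775 -.1748")
print("bush",cast(c,(234,198),.032),"case",cast(c,(310.5,196.5),.032))
E
```

```text
pack [0.6456 0.1041 0.034 ] vs .644 .1027
sand [ 0.4749 -0.1713  0.0739  0.1175  1.4535] vs .4775 -.1748
bush [[0.4396 0.1694 0.032 ]] case [[0.4424 0.0342 0.032 ]]
```

```bash
python3 -c "
from station import *
print(job_done(),get_time())"
```

```text
the job is handed in; nothing more can be done
the job is handed in; nothing more can be done
```

The pile is cleared and the job handed in at about 48 s of the 96 s: the bush, case, sanding block and packing block each lie in their own holder, measured within about 8 mm of centre, with the spray can and glue bottle left standing; the hand-in returned no verdict.

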